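# Hook the kitchen timer out of the cubby and put it on the tray

### The arm

A 6-joint arm with a two-finger parallel gripper is mounted at the origin on a cart in front of the work surface, level with it; the furniture and walls round the work are solid. World frame = base frame: x ahead of the robot, y to its left, z up, the work surface at z = 0. Lengths are in m, angles in rad, forces in N, time in s.
With the tool pointing down it reaches from about 0.25 to 0.775 m from the base axis. Payload 4 kg.
Tool frame: the origin (TCP) lies at the very end of the fingers, on their centre line; the grasp point (between the pads) lies 19 mm behind it; x points along the fingers, y is the direction in which the jaws open and shut, and the axes are right-handed (so a half turn about x gives the same grasp; the last joint's range is limited). The gripper opens to 94 mm and grips with 3 to 60 N. Pads are 16 mm wide; open, the fingers measure 119 mm over their backs; the gripper's body (75 mm by 177 mm) begins 78 mm behind the grasp point.
Start: joints at [-1.333, 0.087, 1.371, -0, 1.684, -0.103], TCP at [0.184, -0.518, 0.206] pointing down, gripper open.
Joint ranges: [-3.1, 3.1], [-0.76, 2.03], [0.27, 2.55], [-1.08, 4.22], [0.17, 2.65], [-2.57, 2.57]. Speed limits (rad/s): [2.79, 2.79, 3.14, 3.14, 3.14, 3.14].

### API

Orientations are given as [roll, pitch, yaw] about the fixed x, y, z axes, in that order (R = Rz(yaw) Ry(pitch) Rx(roll)).
In Python, from bench import robot gives the robot as it stands.
- The arm moves only by the tool carry_out, never from a script. Its argument "targets" is a list of rows, each a list of 5 numbers: the closure, from 0 (fully open) to 1 (shut), then the shift along the tool's x, y, z in cm, then the turn about the tool's x in degrees. In form: [[fingers, tx, ty, tz, turn], ...]. A call has 1 to 20 rows; each row shifts and turns the commanded pose from where the row before left it, along the tool's axes as they then stand; what a row does not reach is not made up. A row lasts 1/10 s, in which the tool goes at most 50 mm and 8.59 degrees, less where a joint would pass 70% of its speed; a pose out of reach is approached as far as the arm can. A call is refused whole if a number of a shift passes 5 or a number of a turn 8.59, either way. A call with a gripper value outside its range is refused whole. The fingers move at their own pace and stop on an object; the grip force is fixed at half the most. Time passes only in rows, so rows that do not move let the fingers close. It gives the time, the measured TCP pose, the force and the opening at its end, in the units of the state.
- robot.get_obs(): the state, without advancing time (a new reading comes with each control period).
- robot.snapshot(name): name is "scene" or "top" or "wrist"; returns a dict with "image" (400x640x3 uint8, red, green, blue), "camera_matrix" (3x3 intrinsics, pixels), "pose" (4x4, takes a point from camera to world coordinates). Camera axes: x right, y up, looking along -z (the intrinsics and any distortion apply to the point x, -y, -z); pixel columns grow to the right and rows downward; lengths in m; the calibration is good to about 2 mm. A picture is of the moment at which its call begins. There is no depth.
- robot.close_job(): hands the job in, once; it reports no verdict.
The state is a dict: "time": time; "joint_positions": joint angles; "qvel": joint speeds; "joint_torque": joint torques, N m; "tool_pos": TCP position; "ee_rot": TCP orientation; "wrist_force": force on the tool from outside, world axes, zero at the start; "wrist_torque": the same for the moment, N m; "width": finger opening in m.
Only numpy, scipy, OpenCV 4.12 (cv2) and the standard library are available. Lean on these libraries where they do the work, as an engineer would, in place of code of your own. Each camera call takes 0.05 s, during which the arm holds its last target. There are 200 camera calls.

### The job

The kitchen timer has slid to the back of the clear cubby: take the orange reaching hook by its handle, pass it over the timer and draw the timer out until it stands wholly outside on the counter, not touching it with the gripper before that. Stand the hook back on the counter, upright and out of the cubby. Then gently set the timer upright and flat on the black tray, on the free half in front of the red mug without touching the mug, and leave the tray, mug, tin and squeezer where they are.

Things in the scene. Friction and masses are not known exactly. Their poses are not given: they have to be found in the camera images.
- cubby: Fixed clear acrylic cubby, white edges, white closed back, no floor (things inside stand on the counter, z = 0). Origin: centre of the open mouth, on the counter; x axis points into the cubby, z up. Inside 120 mm wide (y -60 to +60), 135 high, 210 deep (x 0 to 210). Outside, with edge strips: y = +-69, top z = 145.
- hook: Loose reaching hook, 0.28 kg: orange handle and head, steel rod between; stands by itself on handle foot and head. Origin: underside of the foot, below the handle's middle; x axis along the rod to the head, z up. Foot 60 x 40 x 10 mm. Rod 10 mm thick, axis at z = 57. Balance point at x about 25.
- hook_grip (a point): Where to grip the hook's handle: hook x = 0, y = 0, z = 100. The upright handle is 46 mm along x and 26 mm along y (grip across y), with its top at z = 128.
- hook_head (a point): Middle of the lower edge of the hook head's pulling face (towards the handle): hook x = 297, y = 0, z = 0. The head is an upright plate 66 mm wide, z 0 to 62, x 297 to 303, with two ears 50 mm high that flare back to x = 281, y = +-39, and keep a round thing centred as it is pulled towards the handle.
- timer: Loose round kitchen timer, pale cream body, pale grey dial, 0.09 kg: body 58 mm across up to z = 20, dial (does not turn here) 52 mm across up to z = 34, a small ridge on top to z = 41. Origin: centre of its underside; z up. It starts standing on the counter inside the cubby, its centre 90 to 140 mm from the mouth and within 12 mm of the middle line.
- tray: Loose black plastic tray, 0.7 kg, 300 mm (x) by 208 mm (y), on the counter. Origin: centre of its underside; its floor is 4 mm thick and measures 290 x 196 mm, the rim is 16 mm high. Its x axis points away from the robot; the red mug stands on the far half and the near half is free: the middle of the free part lies at tray x = -75, y = 0.
- red_mug: Loose red stoneware mug with a cream rim, 95 mm high, 84 mm wide and 119 mm long with its handle, standing on the far half of the tray. Origin: near the middle of its underside.
- tin: Loose food tin, 76 mm across and 58 mm high, on the front edge of the 16 mm thick wooden board. Origin: centre of its underside.
- squeezer: Loose orange plastic citrus squeezer, 66 mm across and 45 mm high, on the front edge of the wooden board. Origin: centre of its underside.

How it is judged:
On the way:
1. the timer stands upright on the counter, wholly outside the cubby's mouth (its centre at least 30 mm in front of it) (x of timer in the frame of cubby below -0.03 m and height (world z) of timer below 0.006 m and angle between timer's own z axis and vertical below 0.15 rad), for 0.2 s.
At the end, for the whole second after the job is handed in: The timer stands still, upright within 0.1 rad, flat on the tray floor in front of the mug (tray x -118 to +20 mm, y within 70 mm), not touching it; the hook stands still on the counter on its foot and head (within 6 mm and 0.1 rad), its head outside the cubby (x of timer in the frame of tray between -0.118 and 0.02 m and y of timer in the frame of tray between -0.07 and 0.07 m and z of timer in the frame of tray between 0.001 and 0.008 m and angle between each of timer, hook's own z axis and vertical below 0.1 rad and linear speed of each of timer, hook below 0.02 m/s and contact force between timer and red_mug below 0.05 N and height (world z) of each of hook, hook_head below 0.006 m and (x of hook_head in the frame of cubby below -0.005 m or y of hook_head in the frame of cubby above 0.075 m or y of hook_head in the frame of cubby below -0.075 m)).
It fails at once if the gripper or arm touches the timer before it is wholly outside the cubby (not (x of timer in the frame of cubby below -0.03 m) and contact force between any of the fingers, the arm and timer above 0.2 N).
It fails at once if the timer is tipped over (more than 0.6 rad) (angle between timer's own z axis and vertical above 0.6 rad).
It fails at once if the timer is dropped or thrown: it moves faster than 0.55 m/s while no finger touches it (a fall of about 15 mm) (contact force between the fingers and timer below 0.01 N and linear speed of timer above 0.55 m/s).
It fails at once if the timer and the mug are knocked together (over 1 N) (contact force between timer and red_mug above 1 N).
It fails at once if the tray, mug, tin or squeezer is moved by more than 40 mm, or the mug is tipped (distance of any of tray, red_mug, tin, squeezer from where it was at the start of the episode above 0.04 m or angle between red_mug's own z axis and vertical above 0.4 rad).
It also fails if it takes over 67 s, if anything falls off the work surface, if the arm or the gripper's body presses on something with over 40 N, if the wrist force passes 120 N, or if a joint passes its speed limit or range.

## Working session

There is one attempt and no reset: what is moved stays moved. The work goes in short steps, Python scripts to look and compute and a tool call to move; the robot and the scene stay as the last step left them, time stands still between calls to the robot, and variables do not carry over. Pictures are saved under pics/ and viewed, about 8 in all and at most 12, crops included, and the job is handed in when it is done.

Besides the shell and the picture viewer there is one more tool, called after "Request:" as name(argument=value, ...), one argument or row to a line, values as JSON. carry_out: Moves the arm, as the interface text tells. Its arguments: {"type":"object","properties":{"targets":{"type":"array","items":{"type":"array","items":{"type":"number"}}}},"required":["targets"]}

```bash
mkdir -p pics; cat > h.py <<'E'
import numpy as np, cv2
from bench import robot
def snap(n,f):
    s=robot.snapshot(n); cv2.imwrite('pics/'+f+'.png',cv2.cvtColor(s['image'],cv2.COLOR_RGB2BGR)); np.savez('pics/'+f,K=s['camera_matrix'],P=s['pose']); return s
def ray(f,u,v,z):
    d=np.load('pics/'+f+'.npz'); K,P=d['K'],d['P']
    r=np.linalg.inv(K)@[u,v,1]; r=P[:3,:3]@[r[0],-r[1],-r[2]]; o=P[:3,3]
    return o+r*(z-o[2])/r[2]
def proj(f,p):
    d=np.load('pics/'+f+'.npz'); K,P=d['K'],d['P']
    c=P[:3,:3].T@(np.array(p)-P[:3,3]); q=K@[c[0],-c[1],-c[2]]; return q[:2]/q[2]
E
python3 - <<'E'
from h import *
for n in('scene','top'):
    s=snap(n,n+'0'); print(n,s['pose'].round(3).tolist(),s['camera_matrix'].round(1).tolist(),[k for k in s])
print(robot.get_obs())
E
```

```text
scene [[0.804, 0.301, -0.512, -0.005], [-0.594, 0.376, -0.711, -0.823], [-0.021, 0.876, 0.482, 0.631], [0.0, 0.0, 0.0, 1.0]] [[403.3, 0.0, 321.0], [0.0, 403.3, 197.6], [0.0, 0.0, 1.0]] ['image', 'camera_matrix', 'pose']
top [[0.398, 0.747, -0.533, -0.11], [-0.917, 0.334, -0.218, -0.25], [0.015, 0.575, 0.818, 1.135], [0.0, 0.0, 0.0, 1.0]] [[487.6, 0.0, 325.5], [0.0, 487.6, 199.1], [0.0, 0.0, 1.0]] ['image', 'camera_matrix', 'pose']
{'time': 0.1, 'joint_positions': array([-1.33308806e+00,  8.78860146e-02,  1.37207209e+00, -9.17591172e-06,
        1.68361942e+00, -1.03057692e-01]), 'qvel': array([-1.49555259e-03, -1.36067245e-03, -3.09232517e-03,  1.48981771e-03,
       -8.91410970e-04, -1.04966463e-05]), 'joint_torque': array([ 2.52939884e-03, -3.41251624e+01, -3.03300798e+01,  7.21329404e-02,
        3.04296752e-02, -9.40237669e-05]), 'tool_pos': array([ 0.18371311, -0.51788866,  0.20443429]), 'ee_rot': array([-1.66925947,  1.56881144,  1.81309811]), 'wrist_force': array([ 0.14490201, -0.31825051,  0.45067904]), 'wrist_torque': array([-0.0054521 ,  0.01698035,  0.02780035]), 'width': 0.09391304945548658}
```

View pics/scene0.png

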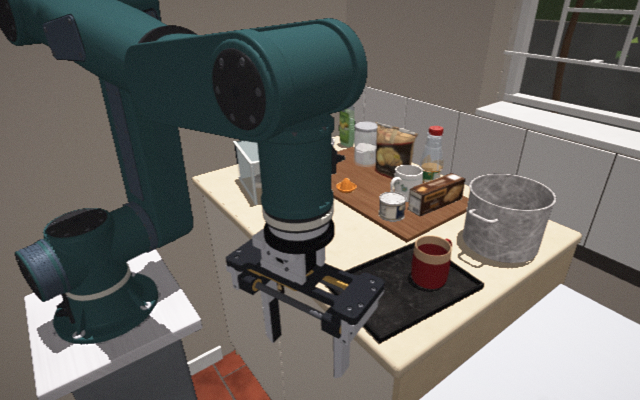

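View pics/top0.png

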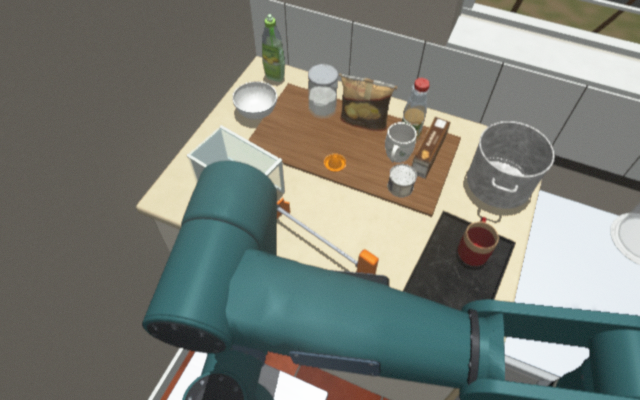

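The scene view mostly shows the arm, with the tray at (415,285). In the top view the cubby is at (240,160), the hook handle top at (368,260), the head at (283,207) and the mug at (478,243). The arm hides part of this, so I'll get rough positions first.

```bash
python3 - <<'E'
from h import *
f='top0'
for n,u,v,z in [('handletop',369,256,.128),('headtop',283,207,.055),('rod by handle',352,263,.057),('rod by head',290,212,.057),('cub tl',192,158,.145),('cub back l',224,131,.145),('cub back r',282,160,.145),('cub right bot',281,185,0),('mug',479,238,.095),('trayTL',447,214,.016),('trayTR',515,240,.016),('tin',402,173,.074),('sq',335,160,.05)]:
    print(n,ray(f,u,v,z).round(3))
s=cv2.imread('pics/top0.png')
c=s[120:300,180:400]; cv2.imwrite('pics/c1.png',cv2.resize(c,None,fx=3.5,fy=3.3,interpolation=cv2.INTER_CUBIC)[:600])
E
```

```text
handletop [ 0.439 -0.139  0.128]
headtop [0.524 0.132 0.055]
rod by handle [ 0.442 -0.1    0.057]
rod by head [0.516 0.107 0.057]
cub tl [0.514 0.387 0.145]
cub back l [0.631 0.359 0.145]
cub back r [0.604 0.168 0.145]
cub right bot [0.623 0.191 0.   ]
mug [ 0.615 -0.368  0.095]
trayTL [ 0.71  -0.278  0.016]
trayTR [ 0.704 -0.466  0.016]
tin [ 0.75  -0.125  0.074]
sq [0.735 0.069 0.05 ]
```

View pics/c1.png

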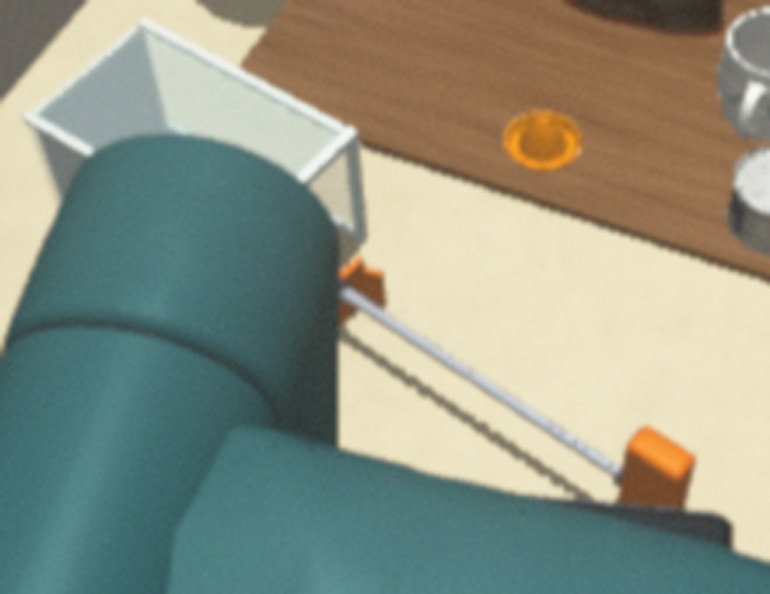

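```bash
cat >> h.py <<'E'
from scipy.spatial.transform import Rotation as Ro
def tool(): 
    o=robot.get_obs(); return o,Ro.from_euler('xyz',o['ee_rot']).as_matrix()
def go(p,jaw):
    """shift cm in tool axes after turn, turn deg; jaw = world heading (deg) of jaw line"""
    o,R=tool(); cur=np.degrees(np.arctan2(R[1,1],R[0,1]))
    t=((cur-jaw+90)%180)-90  # turn about tool x (down): heading falls
    R2=R@Ro.from_euler('x',t,degrees=True).as_matrix()
    d=R2.T@(np.array(p)-o['tool_pos'])*100
    print('t',o['time'],'pos',o['tool_pos'].round(4),'jaw',cur.round(2),'turn',round(t,2),'shift',d.round(2),'q',o['joint_positions'].round(2),'F',o['wrist_force'].round(1),'w',round(o['width'],4))
    return R2
E
python3 - <<'E'
from h import *
f='top0'
for n,u,v,z in [('mr',281.4,160.3,.145),('br/far',221.4,126.7,.145),('bl',190,155.8,.145),('bot',283.5,191.5,0)]: print(n,ray(f,u,v,z).round(3))
R2=go([.439,-.14,.24],72-90); print(R2.round(3))
E
```

```text
mr [0.603 0.169 0.145]
br/far [0.642 0.374 0.145]
bl [0.518 0.396 0.145]
bot [0.605 0.174 0.   ]
t 0.1 pos [ 0.1837 -0.5179  0.2044] jaw -70.48 turn -52.48 shift [ -3.5   12.6  -43.83] q [-1.33  0.09  1.37 -0.    1.68 -0.1 ] F [ 0.1 -0.3  0.5] w 0.0939
[[-0.     0.951 -0.309]
 [ 0.002 -0.309 -0.951]
 [-1.    -0.001 -0.002]]
```

Request:
carry_out(
  targets=[
    [0,-0.5,0,0,-7.5],
    [0,-0.5,0,0,-7.5],
    [0,-0.5,0,0,-7.5],
    [0,-0.5,0,0,-7.5],
    [0,-0.5,0,0,-7.5],
    [0,-0.5,0,0,-7.5],
    [0,-0.5,0,0,-7.5],
  ],
)

```text
time: 0.8
tool_pos: [0.1838, -0.5181, 0.24]
ee_rot: [-2.618, 1.57, 1.786]
wrist_force: [-0.1, 0.5, -0.2]
width: 0.0937
```

Request:
carry_out(
  targets=[
    [0,0,0.84,-2.92,0],
    [0,0,0.84,-2.92,0],
    [0,0,0.84,-2.92,0],
    [0,0,0.84,-2.92,0],
    [0,0,0.84,-2.92,0],
    [0,0,0.84,-2.92,0],
    [0,0,0.84,-2.92,0],
    [0,0,0.84,-2.92,0],
    [0,0,0.84,-2.92,0],
    [0,0,0.84,-2.92,0],
    [0,0,0.84,-2.92,0],
    [0,0,0.84,-2.92,0],
    [0,0,0.84,-2.92,0],
    [0,0,0.84,-2.92,0],
    [0,0,0.84,-2.92,0],
    [0,0,0,0,0],
  ],
)

```text
time: 2.4
tool_pos: [0.4398, -0.138, 0.2398]
ee_rot: [-2.433, 1.569, 1.971]
wrist_force: [-0.5, -1.3, -0.8]
width: 0.094
```

```bash
python3 - <<'E'
from h import *
go([.439,-.14,.081],-18)
a=snap('top','top1')['image'][:,:,::-1]; snap('wrist','wr1'); snap('scene','scene1')
cv2.imwrite('pics/top1b.png',cv2.resize(a[100:310,150:470],None,fx=2.5,fy=2.5,interpolation=cv2.INTER_CUBIC))
E
```

```text
t 2.4 pos [ 0.4398 -0.138   0.2398] jaw -17.7 turn 0.3 shift [15.88  0.    0.23] q [-0.43 -0.12  1.5   0.    1.75 -0.12] F [-0.5 -1.3 -0.8] w 0.094
```

View pics/top1b.png

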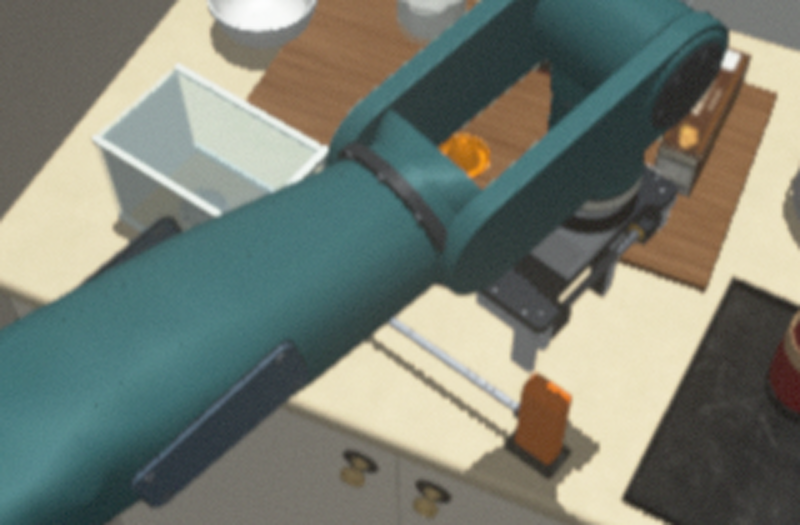

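View pics/wr1.png

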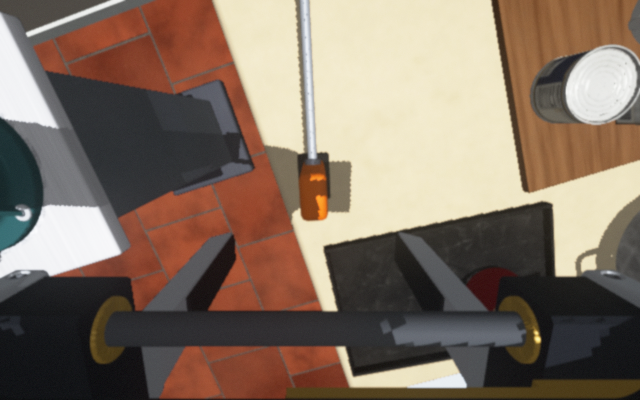

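The top view shows the handle at about (369,256) and the cubby with the timer as a faint shadow near crop (205,195). The wrist view shows the handle top at (315,205) and the rod running up to (304,0). I'll triangulate these.

```bash
python3 - <<'E'
from h import *
print(ray('wr1',314,205,.128),ray('wr1',311,150,.057),ray('wr1',305,10,.057))
f='top1'
for n,x,y,z in [('handletop',547,385,.128),('foot l',508,447,.0),('foot r near',551,474,0.),('rod',515,405,.057),('rod2',392,320,.057),('cub mr',325,150,.145),('far',180,68,.145),('left',97,137,.145),('mouth left',225,213,.145),('timer?',207,195,.03)]:
    print(n,ray(f,150+x/2.5,100+y/2.5,z).round(3))
for g,box in (('top1',(160,200,130,80)),('scene1',(200,120,160,110))):
    a=cv2.imread('pics/'+g+'.png'); 
    if g=='top1': c=cv2.resize(a[110:210,170:290],None,fx=5,fy=5,interpolation=cv2.INTER_CUBIC)
    else: c2=a
c2=cv2.resize(c2,None,fx=500/400*.9,fy=1.125)
im=np.zeros((1000,800,3),np.uint8)
cv2.imwrite('pics/cub1.png',c); cv2.imwrite('pics/sc1.png',c2)
E
```

```text
[ 0.43671727 -0.14246724  0.128     ] [ 0.4468166  -0.09930008  0.057     ] [0.48374173 0.03420502 0.057     ]
handletop [ 0.444 -0.137  0.128]
foot l [ 0.431 -0.111  0.   ]
foot r near [ 0.42  -0.162 -0.   ]
rod [ 0.449 -0.108  0.057]
rod2 [0.489 0.045 0.057]
cub mr [0.602 0.173 0.145]
far [0.641 0.371 0.145]
left [0.519 0.4   0.145]
mouth left [0.487 0.228 0.145]
timer? [0.57  0.315 0.03 ]
```

View pics/cub1.png

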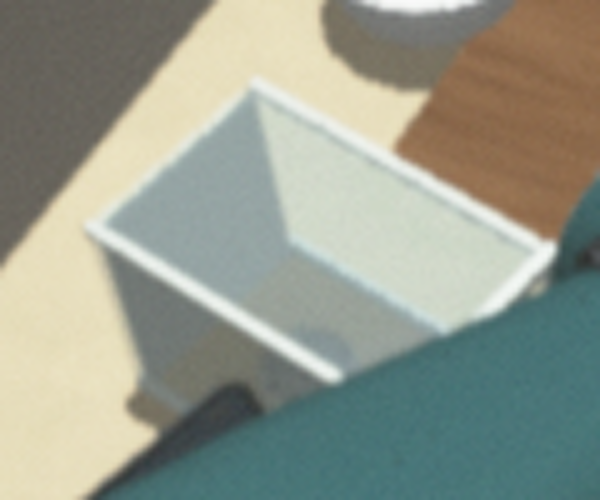

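Request:
carry_out(
  targets=[
    [0,0,0,-0.6,-2.7],
    [0,2,0,0,0],
    [0,2,0,0,0],
    [0,2,0,0,0],
    [0,2,0,0,0],
    [0,2,0,0,0],
    [0,2,0,0,0],
    [0,2,0,0,0],
    [0,1.9,0,0,0],
    [0,0,0,0,0],
    [1,0,0,0,0],
    [1,0,0,0,0],
    [1,0,0,0,0],
    [1,0,0,0,0],
    [1,0,0,0,0],
    [1,0,0,0,0],
    [1,0,0,0,0],
    [1,0,0,0,0],
  ],
)

```text
time: 4.35
tool_pos: [0.4407, -0.1349, 0.0815]
ee_rot: [0.102, 1.571, -1.735]
wrist_force: [0.7, -0.3, 0.3]
width: 0.0332
```

```bash
python3 - <<'E'
from h import *
go([.44,-.132,.081],-15)
a=snap('top','top2')['image'][:,:,::-1]
cv2.imwrite('pics/top2b.png',cv2.resize(a[100:290,170:440],None,fx=2.95,fy=2.95,interpolation=cv2.INTER_CUBIC))
E
```

```text
t 4.35 pos [ 0.4407 -0.1349  0.0815] jaw -15.27 turn -0.27 shift [ 0.05 -0.14 -0.26] q [-0.42 -0.05  1.76 -0.    1.43 -0.15] F [ 0.7 -0.3  0.3] w 0.0332
```

View pics/top2b.png

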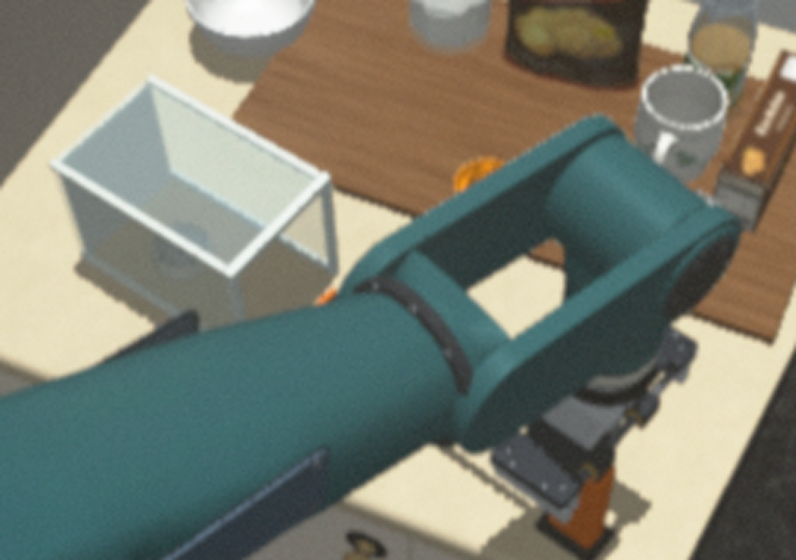

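The whole cubby is now visible, with top corners at crop (152,80), (55,163), (328,180) and (232,272). The timer is the faint disc at about (183,245). I'll enhance the cubby for a fit.

```bash
python3 - <<'E'
from h import *
a=cv2.imread('pics/top2.png')[118:218,185:290]
l=cv2.cvtColor(a,cv2.COLOR_BGR2LAB); l[:,:,0]=cv2.createCLAHE(3,(3,3)).apply(l[:,:,0]); a=cv2.cvtColor(l,cv2.COLOR_LAB2BGR)
cv2.imwrite('pics/cub2.png',cv2.resize(a,None,fx=6,fy=6,interpolation=cv2.INTER_CUBIC))
E
```

```text
(no output)
```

View pics/cub2.png

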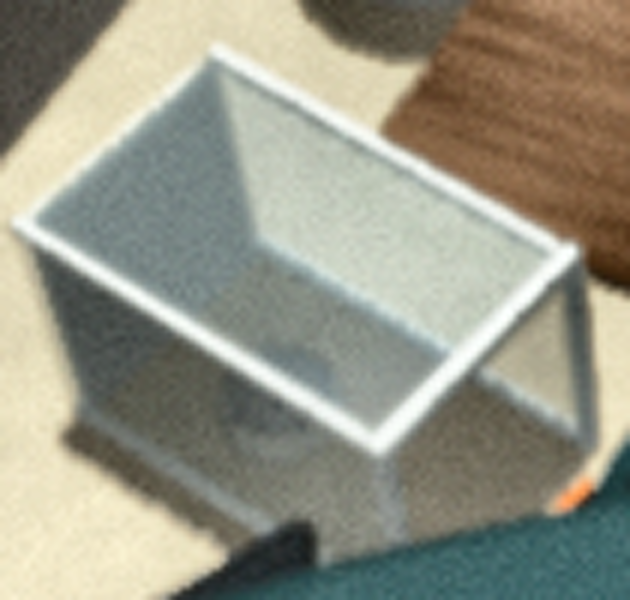

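Request:
carry_out(
  targets=[
    [1,0,0,0,0],
    [1,0,0,0,0],
    [1,0,0,0,0],
    [1,0,0,0,0],
  ],
)

```text
time: 4.8
tool_pos: [0.4405, -0.1349, 0.0812]
ee_rot: [-1.555, 1.57, 2.891]
wrist_force: [-1.0, 0.1, -1.8]
width: 0.0259
```

```bash
python3 - <<'E'
from h import *
from scipy.optimize import least_squares
M=[((215,-69),(215,50)),((215,69),(18,222)),((0,-69),(578,246)),((0,69),(378,445)),((0,-69,0),(592,448))]
pix=lambda q:np.array(q)/6+[185,118]
def w(p,m):
    c,s=np.cos(p[2]),np.sin(p[2]); x,y=m[0]/1e3,m[1]/1e3
    return [p[0]+c*x-s*y,p[1]+s*x+c*y,.145 if len(m)<3 else 0]
r=lambda p:np.concatenate([proj('top2',w(p,m))-pix(q) for m,q in M])
s=least_squares(r,[.54,.18,1.37]); p=s.x; print(p,np.degrees(p[2]),s.fun.round(1))
np.save('cub.npy',p)
def loc(P):
    c,si=np.cos(p[2]),np.sin(p[2]); d=np.array(P[:2])-p[:2]; return np.array([c*d[0]+si*d[1],-si*d[0]+c*d[1]])*1e3
for q,z in [((278,402),.017),((280,385),.034)]:
    P=ray('top2',*pix(q),z); print('timer',P.round(3),loc(P).round(0))
for pt in ([0,0],[-30,0],[100,0],[180,0]): print(pt,np.round(w(p,pt)[:2],3))
o,R=tool(); print('grip',loc(o['tool_pos']),'jaw in cub',np.degrees(np.arctan2(R[1,1],R[0,1]))-np.degrees(p[2]))
print('head ear', [loc(ray('top2',*pix((575,493)),z)).round(0) for z in (.05,.06)])
go([.44,-.132,.081],np.degrees(p[2])-90)
E
```

```text
[0.53883711 0.18291675 1.36632116] 78.28443611016482 [ 0.2 -2.1 -2.5  0.1  0.9  0.3  0.   1.7  1.5 -0.9]
timer [0.554 0.313 0.017] [131.  11.]
timer [0.553 0.309 0.034] [126.  11.]
[0, 0] [0.539 0.183]
[-30, 0] [0.533 0.154]
[100, 0] [0.559 0.281]
[180, 0] [0.575 0.359]
grip [-331.11917666   31.77597684] jaw in cub -93.55702027763027
head ear [array([-32., -13.]), array([-37.,  -8.])]
t 4.8 pos [ 0.4405 -0.1349  0.0812] jaw -15.27 turn -3.56 shift [ 0.02 -0.11 -0.27] q [-0.42 -0.05  1.76 -0.    1.43 -0.15] F [-1.   0.1 -1.8] w 0.0259
```

Request:
carry_out(
  targets=[
    [1,-0.8,0,0,0],
    [1,-0.8,0,0,0],
    [1,-0.8,0,0,0],
    [1,-0.8,0,0,0],
    [1,-0.8,0,0,0],
    [1,-0.8,0,0,0],
    [1,-0.8,0,0,0],
    [1,0,0,0,-1.2],
    [1,0,0,0,-1.2],
    [1,0,0,0,-1.2],
    [1,0,0.8,0,0],
    [1,0,0.8,0,0],
    [1,0,0.8,0,0],
    [1,0,0,0,0],
    [1,0,0,0,0],
  ],
)

```text
time: 6.3
tool_pos: [0.4644, -0.1398, 0.1372]
ee_rot: [-1.635, 1.57, 2.874]
wrist_force: [-0.1, 0.1, -1.9]
width: 0.0258
```

```bash
cat >> h.py <<'E'
def cub():
    p=np.load('cub.npy'); c,s=np.cos(p[2]),np.sin(p[2]); return p,np.array([[c,-s],[s,c]])
def loc(P): p,A=cub(); return A.T@(np.array(P[:2])-p[:2])*1e3
def wld(x,y): p,A=cub(); return p[:2]+A@np.array([x,y])/1e3
E
python3 - <<'E'
from h import *
p,A=cub(); y=np.degrees(p[2])-90
o,R=tool(); print(loc(o['tool_pos']))
go([*wld(-113,7),.137],y)
a=snap('top','top3')['image'][:,:,::-1]; b=snap('wrist','wr3')['image'][:,:,::-1]
cv2.imwrite('pics/s3.png',np.vstack([cv2.resize(a[110:260,180:440],(640,369)),cv2.resize(b,(368,230))[:, :368] if 0 else cv2.copyMakeBorder(cv2.resize(b,(368,230)),0,0,0,272,0)]))
E
```

```text
[-331.10887228    7.40474367]
t 6.3 pos [ 0.4644 -0.1398  0.1372] jaw -11.66 turn 0.05 shift [ 2.000e-02  4.000e-02 -2.181e+01] q [-0.41 -0.03  1.63 -0.    1.55 -0.21] F [-0.1  0.1 -1.9] w 0.0258
```

View pics/s3.png

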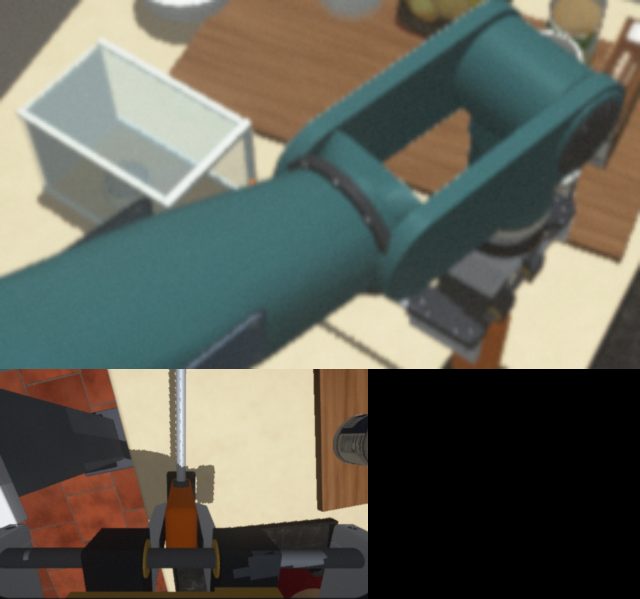

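The hook is lifted and aligned with the cubby axis: the rod runs straight up in the wrist view at (180,420), and the shadow shows it is off the counter. I'll advance part way and check.

Request:
carry_out(
  targets=[
    [1,0,0,-0.6,0],
    [1,0,0,-1.2,0],
    [1,0,0,-1.2,0],
    [1,0,0,-1.2,0],
    [1,0,0,-1.2,0],
    [1,0,0,-1.2,0],
    [1,0,0,-1.2,0],
    [1,0,0,-1.2,0],
    [1,0,0,-0.6,0],
    [1,0,0,0,0],
  ],
)

```text
time: 7.4
tool_pos: [0.4838, -0.0449, 0.1374]
ee_rot: [-0.855, 1.571, -2.628]
wrist_force: [-0.4, -0.8, -3.2]
width: 0.0258
```

```bash
python3 - <<'E'
from h import *
o,R=tool(); print(loc(o['tool_pos']))
go([*wld(-113,7),.137],np.degrees(cub()[0][2])-90)
a=snap('top','top4')['image'][:,:,::-1]; b=snap('scene','sc4')['image'][:,:,::-1]
cv2.imwrite('pics/s4.png',np.vstack([cv2.resize(a[110:240,180:380],(600,390),interpolation=cv2.INTER_CUBIC),cv2.copyMakeBorder(b[110:310,140:540],0,0,0,200,0)]))
E
```

```text
[-234.27903578    7.66748051]
t 7.4 pos [ 0.4838 -0.0449  0.1374] jaw -11.59 turn 0.12 shift [  0.04   0.07 -12.13] q [-0.21 -0.03  1.63 -0.    1.55 -0.01] F [-0.4 -0.8 -3.2] w 0.0258
```

View pics/s4.png

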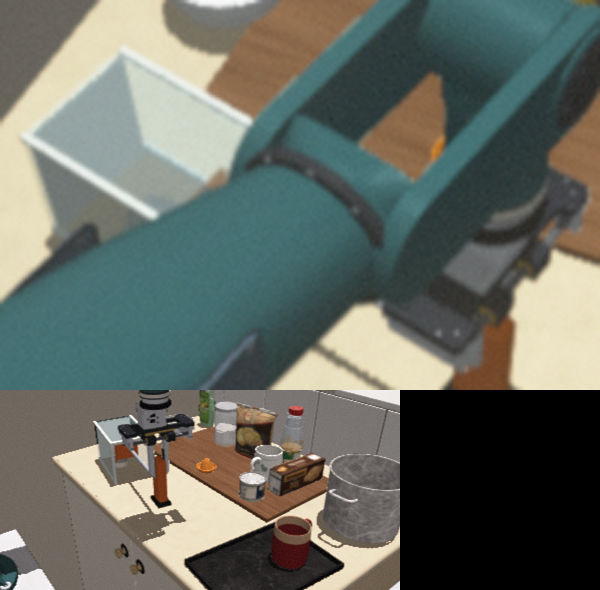

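The scene view now shows the handle at (300,220) and the orange head inside the cubby mouth at about (263,172). I'll check the head against the model numerically.

```bash
python3 - <<'E'
from h import *
a=cv2.imread('pics/sc4.png'); h=cv2.cvtColor(a,cv2.COLOR_BGR2HSV)
m=cv2.inRange(h,(3,90,60),(20,255,255)); m[:,290:]=0
n,_,st,ce=cv2.connectedComponentsWithStats(m)
print([(s.tolist(),c.round(0)) for s,c in zip(st[1:],ce[1:]) if s[4]>8])
for x,y,z in [(297,-33,0),(297,33,0),(297,33,62),(297,-33,62),(281,-39,50),(281,39,50),(281,-39,0),(281,39,0)]:
    for lift in (.056,):
        P=wld(-234.3+x-5.5,7.7+y); print((x,y,z),proj('sc4',[*P,z/1e3+lift]).round(1))
E
```

```text
[([285, 153, 5, 3, 14], array([287., 154.])), ([286, 158, 2, 6, 9], array([287., 161.])), ([255, 164, 19, 18, 219], array([262., 172.])), ([273, 165, 5, 9, 31], array([276., 168.])), ([255, 268, 11, 10, 66], array([260., 272.])), ([271, 283, 11, 11, 74], array([276., 288.])), ([214, 350, 57, 50, 1426], array([240., 378.])), ([191, 365, 42, 35, 941], array([209., 385.]))]
(297, -33, 0) [275.6 176.7]
(297, 33, 0) [256.2 180.8]
(297, 33, 62) [254.3 163.1]
(297, -33, 62) [274.2 159.3]
(281, -39, 50) [277.9 164.2]
(281, 39, 50) [254.3 168.9]
(281, -39, 0) [279.  178.2]
(281, 39, 0) [255.9 183.1]
```

The head is where the model puts it, within about 2 px (roughly 5 mm), so I'll advance to behind the timer.

Request:
carry_out(
  targets=[
    [1,0,0,-0.6,0],
    [1,0,0,-1.2,0],
    [1,0,0,-1.2,0],
    [1,0,0,-1.2,0],
    [1,0,0,-1.2,0],
    [1,0,0,-1.2,0],
    [1,0,0,-1.2,0],
    [1,0,0,-1.2,0],
    [1,0,0,-1.2,0],
    [1,0,0,-1.2,0],
    [1,0,0,-0.7,0],
    [1,0,0,0,0],
    [1,0,0,0,0],
  ],
)

```text
time: 8.8
tool_pos: [0.5081, 0.0726, 0.1374]
ee_rot: [-0.143, 1.57, -1.917]
wrist_force: [-0.4, 0.2, -3.3]
width: 0.0259
```

```bash
python3 - <<'E'
from h import *
o,R=tool(); l=loc(o['tool_pos']); print(l)
go([*wld(-113,7),.081],np.degrees(cub()[0][2])-90)
b=snap('scene','sc5')['image'][:,:,::-1]; b=np.ascontiguousarray(b)
t=snap('top','top5')['image'][:,:,::-1]
for x,y,z in [(297,-33,0),(297,33,0),(297,33,62),(297,-33,62)]: print(proj('sc5',[*wld(l[0]+x-5.5,l[1]+y),z/1e3+.056]).round(1))
print('timer',proj('sc5',[*wld(128,9),0]),proj('sc5',[*wld(128,9),.034]))
h=cv2.cvtColor(b,cv2.COLOR_BGR2HSV); m=cv2.inRange(h,(3,60,40),(22,255,255))
n,_,st,ce=cv2.connectedComponentsWithStats(m[:200])
print([(s.tolist()) for s in st[1:] if s[4]>8])
cv2.imwrite('pics/s5.png',np.hstack([cv2.resize(b[120:220,220:320],(400,400),interpolation=cv2.INTER_CUBIC),cv2.resize(t[110:210,180:280],(400,400),interpolation=cv2.INTER_CUBIC)]))
E
```

```text
[-114.2341126     7.73204338]
t 8.8 pos [0.5081 0.0726 0.1374] jaw -11.66 turn 0.06 shift [ 5.64  0.07 -0.13] q [ 0.03  0.03  1.57 -0.    1.55  0.24] F [-0.4  0.2 -3.3] w 0.0259
[264.4 163.4]
[246.2 167. ]
[244.2 150.4]
[262.8 147. ]
timer [260.74020729 185.29523612] [259.8128319  176.44411628]
[[578, 0, 6, 6, 22], [573, 12, 6, 5, 14], [560, 18, 18, 40, 239], [552, 62, 14, 39, 250], [293, 124, 125, 76, 4469], [269, 133, 28, 8, 84], [287, 138, 3, 6, 12], [269, 142, 3, 6, 13], [337, 143, 8, 5, 17], [245, 149, 15, 12, 98], [258, 148, 8, 11, 56], [421, 157, 22, 18, 177], [245, 159, 5, 9, 26], [257, 159, 36, 41, 760], [410, 173, 59, 27, 946], [192, 178, 23, 22, 105], [235, 179, 16, 21, 78]]
```

View pics/s5.png

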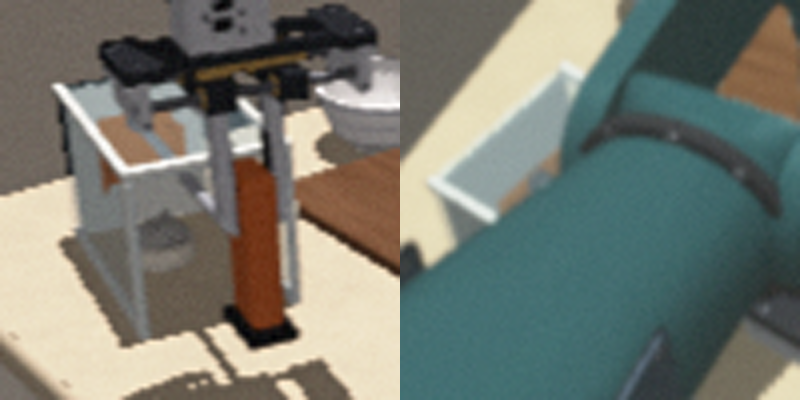

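The hook head hangs behind and above the timer, which stands at about (261,181) in the scene image; the model predicts (260,181). I'll lower the hook and check the force.

Request:
carry_out(
  targets=[
    [1,0.6,0,0,0],
    [1,0.8,0,0,0],
    [1,0.8,0,0,0],
    [1,0.8,0,0,0],
    [1,0.8,0,0,0],
    [1,0.8,0,0,0],
    [1,0.6,0,0,0],
    [1,0.2,0,0,0],
    [1,0,0,0,0],
  ],
)

```text
time: 9.8
tool_pos: [0.5079, 0.0727, 0.0831]
ee_rot: [-1.156, 1.57, -2.93]
wrist_force: [-0.7, -0.2, -2.8]
width: 0.026
```

Free hanging, with no contact. Now I'll draw it out.

Request:
carry_out(
  targets=[
    [1,0,0,0.5,0],
    [1,0,0,0.7,0],
    [1,0,0,0.7,0],
    [1,0,0,0.7,0],
    [1,0,0,0.9,0],
    [1,0,0,1,0],
    [1,0,0,1,0],
    [1,0,0,1,0],
    [1,0,0,1,0],
    [1,0,0,1,0],
    [1,0,0,1,0],
    [1,0,0,1,0],
    [1,0,0,0.5,0],
  ],
)

```text
time: 11.1
tool_pos: [0.4855, -0.0362, 0.0834]
ee_rot: [-0.236, 1.57, -2.011]
wrist_force: [-0.6, 0.5, -2.4]
width: 0.0254
```

Request:
carry_out(
  targets=[
    [1,0,0,0.5,0],
    [1,0,0,1,0],
    [1,0,0,1,0],
    [1,0,0,1,0],
    [1,0,0,1,0],
    [1,0,0,1,0],
    [1,0,0,1,0],
    [1,0,0,1,0],
    [1,0,0,1,0],
    [1,0,0,1,0],
    [1,0,0,1,0],
    [1,0,0,0.9,0],
    [1,0,0,0.6,0],
    [1,0,0,0.3,0],
    [1,0,0,0,0],
  ],
)

```text
time: 12.6
tool_pos: [0.4609, -0.156, 0.0835]
ee_rot: [-0.04, 1.57, -1.815]
wrist_force: [-0.0, 0.4, -2.1]
width: 0.0259
```

```bash
python3 - <<'E'
from h import *
o,R=tool(); l=loc(o['tool_pos']); print(l)
go([*wld(-347,7),.083],np.degrees(cub()[0][2])-90)
w=snap('wrist','wr6')['image'][:,:,::-1]; b=snap('scene','sc6')['image'][:,:,::-1]
for f in('wr6','sc6'): print(f,[proj(f,[*wld(l[0]+x-5.5,l[1]+y),z]).round(0) for x,y,z in((268,0,0),(268,0,.034),(297,33,.062),(297,-33,.062))])
cv2.imwrite('pics/s6.png',np.vstack([cv2.resize(w,(480,300)),cv2.resize(b[100:250,180:420],(480,300),interpolation=cv2.INTER_CUBIC)]))
E
```

```text
[-347.65741341    7.53089974]
t 12.6 pos [ 0.4609 -0.156   0.0835] jaw -11.71 turn 0.01 shift [ 0.05  0.05 -0.07] q [-0.44  0.    1.7  -0.    1.43 -0.24] F [-0.   0.4 -2.1] w 0.0259
wr6 [array([ 316., -187.]), array([ 316., -244.]), array([ 240., -403.]), array([ 392., -403.])]
sc6 [array([282., 214.]), array([281., 204.]), array([267., 194.]), array([288., 189.])]
```

View pics/s6.png

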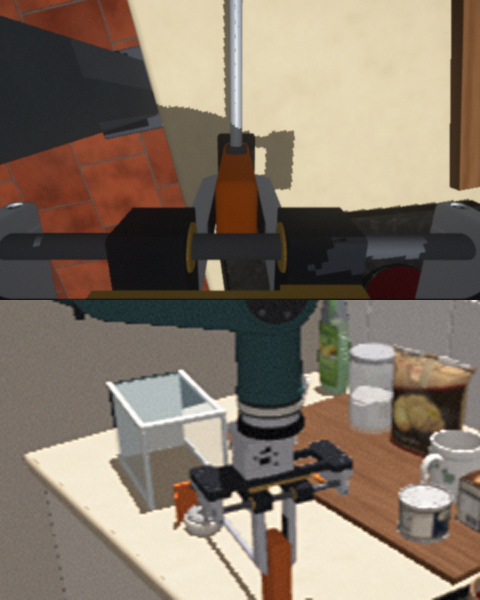

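The timer stands outside the cubby, in front of the head, at scene (281,211), exactly where predicted. All 12 pictures are used, so I'll work numerically from here. Next I'll check for room to park the hook.

```bash
python3 - <<'E'
from h import *
for f,u,v,z in [('wr6',173,0,0),('wr6',247,220,0),('wr6',607,0,.016),('wr6',600,247,.016),('top2',285,163.7,.016),('top2',432.7,215,.016)]:
    P=ray(f,u,v,z); print(f,P.round(3),'cub',loc(P).round(0))
print('timer',wld(-85,8),'tray TL/TR',loc([.71,-.278]),loc([.704,-.466]))
E
```

```text
wr6 [0.392 0.018 0.   ] cub [-191.  110.]
wr6 [ 0.402 -0.153  0.   ] cub [-357.   65.]
wr6 [ 0.685 -0.048  0.016] cub [-196. -190.]
wr6 [ 0.682 -0.23   0.016] cub [-375. -224.]
top2 [0.688 0.209 0.016] cub [  55. -141.]
top2 [ 0.691 -0.243  0.016] cub [-386. -235.]
timer [0.51374424 0.10131193] tray TL/TR [-416.55960646 -261.18782856] [-601.86145173 -293.48684001]
```

The counter's front edge is at x≈0.395 and the board edge at x≈0.686, so there is room on the far side. I'll park the hook 105 mm towards the board.

Request:
carry_out(
  targets=[
    [1,-0.5,0,0,0],
    [1,-1,0,0,0],
    [1,-1,0,0,0],
    [1,-1,0,0,0],
    [1,-1,0,0,0],
    [1,-1,0,0,0],
    [1,-0.5,0,0,0],
    [1,0,1,0,0],
    [1,0,1.5,0,0],
    [1,0,1.5,0,0],
    [1,0,1.5,0,0],
    [1,0,1.5,0,0],
    [1,0,1.5,0,0],
    [1,0,1.2,0,0],
    [1,0,0.8,0,0],
    [1,0,0,0,0],
    [1,0,0,0,0],
  ],
)

```text
time: 14.4
tool_pos: [0.5635, -0.1766, 0.1429]
ee_rot: [-1.65, 1.569, 2.858]
wrist_force: [-0.7, 0.4, -3.0]
width: 0.0256
```

Request:
carry_out(
  targets=[
    [1,0.6,0,0,0],
    [1,1,0,0,0],
    [1,1,0,0,0],
    [1,1,0,0,0],
    [1,1,0,0,0],
    [1,0.8,0,0,0],
    [1,0.5,0,0,0],
    [1,0.2,0,0,0],
    [1,0.1,0,0,0],
    [1,0,0,0,0],
    [1,0,0,0,0],
  ],
)

```text
time: 15.5
tool_pos: [0.5641, -0.1769, 0.082]
ee_rot: [1.292, 1.57, -0.482]
wrist_force: [-0.0, -0.0, -2.8]
width: 0.0259
```

Request:
carry_out(
  targets=[
    [1,0.1,0,0,0],
    [1,0,0,0,0],
    [1,0,0,0,0],
  ],
)

```text
time: 15.8
tool_pos: [0.5643, -0.1769, 0.0813]
ee_rot: [1.376, 1.569, -0.398]
wrist_force: [0.7, 0.4, 0.4]
width: 0.0259
```

Request:
carry_out(
  targets=[
    [0,0,0,0,0],
    [0,0,0,0,0],
    [0,0,0,0,0],
    [0,0,0,0,0],
    [0,0,0,0,0],
    [0,0,0,0,0],
    [0,-1,0,0,0],
    [0,-2,0,0,0],
    [0,-2,0,0,0],
    [0,-2,0,0,0],
    [0,-2,0,0,0],
    [0,-2,0,0,0],
    [0,-2,0,0,0],
    [0,-2,0,0,0],
    [0,0,0,0,0],
  ],
)

```text
time: 17.3
tool_pos: [0.5653, -0.1773, 0.2352]
ee_rot: [1.37, 1.563, -0.404]
wrist_force: [0.1, -0.4, 1.0]
width: 0.0938
```

```bash
python3 - <<'E'
from h import *
o,R=tool(); l=loc(o['tool_pos']); print(l)
go([*wld(-85,8),.2],np.degrees(cub()[0][2])-90)
b=snap('scene','sc7')['image'][:,:,::-1];t=snap('top','top7')['image'][:,:,::-1]
f='sc7'
print([proj(f,[*wld(-353+x,-97+y),z]).round(0) for x,y,z in((0,0,.128),(0,0,0.),(297,33,.06),(297,-33,0.06),(297,0,0))])
print('timer exp',proj(f,[*wld(-85,8),.01]),proj('top7',[*wld(-85,8),.034]))
h=cv2.cvtColor(b,cv2.COLOR_BGR2HSV); m=cv2.inRange(h,(3,140,60),(18,255,255))
n,_,st,ce=cv2.connectedComponentsWithStats(m)
print([s.tolist() for s in st[1:] if s[4]>40])
# timer: low saturation bright vs counter
y,x=[int(v) for v in proj(f,[*wld(-85,8),.015])][::-1]
print(h[y-14:y+16:2,x-14:x+16:2,1])
E
```

```text
[-347.36366361  -99.06683944]
t 17.3 pos [ 0.5653 -0.1773  0.2352] jaw -11.67 turn 0.04 shift [  3.39 -10.73 -26.24] q [-0.4   0.17  1.22 -0.    1.74 -0.2 ] F [ 0.1 -0.4  1. ] w 0.0938
[array([356., 209.]), array([355., 252.]), array([299., 187.]), array([319., 183.]), array([310., 202.])]
timer exp [281.77203259 210.79371566] [291.83360707 218.12042961]
[[338, 117, 27, 8, 41], [305, 177, 62, 75, 802], [336, 177, 24, 17, 235], [415, 183, 31, 10, 93], [300, 184, 20, 19, 215], [447, 185, 16, 17, 86], [424, 188, 23, 14, 135], [395, 209, 71, 33, 170], [369, 217, 22, 15, 51], [215, 351, 30, 25, 398], [192, 366, 40, 34, 874], [224, 366, 46, 34, 909]]
[[68 63 59 62 64 63 56 66 66 68 58 64 54  6 50]
 [59 66 65 63 64 58 63 63 58 63 63 65 58 47 37]
 [63 60 59 62 65 64 67 45 30 47 45 40 38 38 41]
 [63 60 68 60 53 47 42 24 27 42 38 38 37 39 38]
 [49 45 41 40 41 13  8 16 14 11 23 44 36 36 38]
 [43 39 39 48 12 12 14 15 12 10 11 27 47 37 36]
 [39 39 49 25 10 15 11 10  9 11 12 19 44 39 37]
 [37 38 51 30 12 14 11 11 11 13 13 24 44 38 37]
 [38 39 52 35 28 27 29 20 27 24 29 34 52 36 39]
 [43 41 44 40 30 30 32 28 29 27 35 35 55 40 40]
 [37 37 46 56 35 35 31 31 37 33 38 59 43 37 42]
 [40 38 43 45 63 55 42 36 48 56 58 42 39 38 39]
 [41 43 41 38 37 36 47 47 37 38 39 38 40 39 37]
 [41 39 41 42 38 39 36 37 38 39 37 36 39 38 37]
 [38 41 40 41 39 43 38 36 37 38 37 38 35 36 38]]
```

```bash
python3 - <<'E'
from h import *
for f in('sc7','top7'):
    a=cv2.imread(f'pics/{f}.png'); h=cv2.GaussianBlur(cv2.cvtColor(a,cv2.COLOR_BGR2HSV),(3,3),0)
    u,v=proj(f,[*wld(-85,8),.027]).astype(int)
    s=h[v-16:v+17,u-16:u+17]; m=((s[:,:,1]<22)&(s[:,:,2]>70)).astype(np.uint8)
    n,_,st,ce=cv2.connectedComponentsWithStats(m)
    for a_,c in zip(st[1:],ce[1:]):
        if a_[4]>30:
            P=ray(f,u-16+c[0],v-16+c[1],.028); print(f,a_.tolist(),P.round(3),loc(P).round(1))
    if f=='top7': print(s[::2,::2,1])
E
```

```text
sc7 [9, 12, 16, 10, 111] [0.511 0.098 0.028] [-88.5   9.6]
[[101 101  99 100  99  99 100  97  97  97  97  96  90  89  87  82  78]
 [ 99 100  99  99  98  99  99  98  94  94  94  92  88  88  83  76  64]
 [ 99  99  98  98  97 100 100  97  96  94  93  89  84  83  74  62  52]
 [ 98  99 100  99  98  98  98  91  92  89  85  86  83  75  61  53  52]
 [100  98 100  98  97  96  93  89  87  85  83  84  75  60  54  52  37]
 [100 100  97  95  95  91  89  86  81  81  79  70  57  51  49  36  31]
 [ 97  97  95  93  90  86  84  81  77  75  70  59  53  51  36  28  23]
 [ 97  96  91  88  88  83  77  74  74  70  62  54  47  34  30  28  25]
 [ 93  92  88  85  79  74  72  71  63  59  57  48  36  29  26  27  24]
 [ 89  89  84  78  73  70  63  62  53  54  48  31  29  27  22  27  25]
 [ 86  83  80  73  72  67  58  52  52  47  33  28  25  24  25  21  20]
 [ 81  74  73  68  65  59  52  52  47  33  30  27  26  24  23  20  20]
 [ 74  67  68  61  57  56  55  42  31  27  28  25  24  25  20  18  35]
 [ 73  63  60  56  52  55  39  21  24  30  28  25  22  23  17  35  46]
 [ 68  60  61  56  49  44  25  18  25  27  24  23  20  19  37  47  45]
 [ 57  56  55  54  44  33  26  27  22  27  25  20  23  41  46  44  44]
 [ 55  55  56  55  42  32  29  25  22  25  21  25  44  47  44  43  43]]
```

Request:
carry_out(
  targets=[
    [0.15,0.2,-0.72,-1.74,0],
    [0.15,0.2,-0.72,-1.74,0],
    [0.15,0.2,-0.72,-1.74,0],
    [0.15,0.2,-0.72,-1.74,0],
    [0.15,0.2,-0.72,-1.74,0],
    [0.15,0.2,-0.72,-1.74,0],
    [0.15,0.2,-0.72,-1.74,0],
    [0.15,0.2,-0.72,-1.74,0],
    [0.15,0.2,-0.72,-1.74,0],
    [0.15,0.2,-0.72,-1.74,0],
    [0.15,0.2,-0.72,-1.74,0],
    [0.15,0.2,-0.72,-1.74,0],
    [0.15,0.2,-0.72,-1.74,0],
    [0.15,0.2,-0.72,-1.74,0],
    [0.15,0.2,-0.72,-1.74,0],
    [0.15,0,0,0,0],
    [0.15,0,0,0,0],
  ],
)

```text
time: 19.1
tool_pos: [0.5103, 0.1014, 0.2004]
ee_rot: [0.299, 1.57, -1.474]
wrist_force: [-0.1, -0.1, 0.8]
width: 0.0802
```

```bash
python3 - <<'E'
from h import *
go([*wld(-87,9),.008],np.degrees(cub()[0][2])-90)
f='wr8'; a=snap('wrist',f)['image'][:,:,::-1]
h=cv2.GaussianBlur(cv2.cvtColor(np.ascontiguousarray(a),cv2.COLOR_BGR2HSV),(5,5),0)
u,v=proj(f,[*wld(-87,9),.034]).astype(int); print(u,v,proj(f,[*wld(-87,9),.0]))
s=h[max(0,v-60):v+80:8,max(0,u-80):u+81:8]; print(s[:,:,1])
E
```

```text
t 19.1 pos [0.5103 0.1014 0.2004] jaw -11.57 turn 0.14 shift [19.24  0.23  0.12] q [ 0.09  0.02  1.45 -0.    1.67  0.29] F [-0.1 -0.1  0.8] w 0.0802
317 190 [317.08532918 184.27270671]
[[ 55  54  55  55  56  55  55  55  55  55  55  55  56  55  54  54  54  55
   55  54  55]
 [ 56  55  57  63  63  62  55  55  56  55  55  55  56  55  55  54  54  54
   53  54  55]
 [ 65  64  66  64  62  63  56  54  55  56  57  56  55  55  55  55  54  55
   54  55  54]
 [ 64  64  64  64  62  62  56  56  57  58  56  55  56  55  56  54  54  56
  137 167 181]
 [ 66  64  63  63  62  61  63  58  38  18  11  20  38  62  63  59  55  65
  166 208 107]
 [ 64  66  63  65  63  64  63  52  16  13  12  14  18  52  63  60  54  57
  133 137  59]
 [ 65  64  64  65  63  63  64  35  12  14  12  16  15  33  65  60  55  54
   53  55  63]
 [ 63  64  63  63  64  63  61  34  15   9   6  14  17  33  64  61  55  56
   55  55  63]
 [ 65  64  65  64  64  62  63  56  13  12   6  15  17  54  63  57  55  55
   55  55  64]
 [ 65  64  63  64  65  65  63  64  45  10   8  16  45  65  64  59  54  55
   55  55  63]
 [ 64  65  66  64  65  64  64  65  64  63  62  64  65  64  64  58  54  55
   55  55  64]
 [ 64  64  63  65  64  64  65  63  65  56  56  55  55  56  56  54  55  55
   56  56  64]
 [ 57  64  64  65  65  64  64  64  64  57  55  55  55  55  56  54  56  54
   54  54  65]
 [ 27  54  66  63  65  65  64  64  54  55  54  55  55  55  55  55  54  54
   54  16  36]
 [  6  57  65  64  61  57  56  55  55  54  55  55  54  56  56  55  56  57
   56  47   5]
 [ 46  57  55  56  56  56  56  54  55  55  55  55  55  55  56  56  56  54
   58  56  13]
 [ 52  57  54  54  54  55  54  55  55  56  56  55  54  56  54  55  56  55
   59  54  56]
 [ 49  60  54  55  55  54  54  55  56  56  55  54  54  55  56  56  55  55
   54  55  52]]
```

```bash
python3 - <<'E'
from h import *
f='wr8'; a=cv2.imread('pics/wr8.png'); h=cv2.GaussianBlur(cv2.cvtColor(a,cv2.COLOR_BGR2HSV),(3,3),0)
s=h[120:240,260:375]; m=((s[:,:,1]<30)).astype(np.uint8)
n,_,st,ce=cv2.connectedComponentsWithStats(m); i=1+np.argmax(st[1:,4]); x,y,w,hh,_=st[i]; print(st[i],ce[i])
for z in(.020,.034): P=ray(f,260+x+w/2,120+y+hh/2,z); print(P.round(4),loc(P).round(1))
P1,P2=ray(f,260+x,180,.034),ray(f,260+x+w,180,.034); print(np.linalg.norm(P1-P2))
P1,P2=ray(f,317,120+y,.034),ray(f,317,120+y+hh,.034); print(np.linalg.norm(P1-P2))
o,R=tool(); print(loc(o['tool_pos']))
E
```

```text
[  34   38   48   49 1816] [56.87830396 62.08920705]
[0.5144 0.1052 0.02  ] [-81.1   8.1]
[0.5148 0.1078 0.034 ] [-78.4   8.3]
0.051805316287058985
0.05384122034872538
[-86.14941915  11.00007578]
```

Request:
carry_out(
  targets=[
    [0.15,0,0.27,-0.65,0],
    [0.15,1.5,0,0,0],
    [0.15,2,0,0,0],
    [0.15,2,0,0,0],
    [0.15,2,0,0,0],
    [0.15,2,0,0,0],
    [0.15,2,0,0,0],
    [0.15,2,0,0,0],
    [0.15,1.7,0,0,0],
    [0.15,1.5,0,0,0],
    [0.15,1,0,0,0],
    [0.15,1,0,0,0],
    [0.15,0.5,0,0,0],
    [0.15,0,0,0,0],
  ],
)

```text
time: 20.55
tool_pos: [0.5144, 0.1064, 0.0077]
ee_rot: [-1.209, 1.569, -2.984]
wrist_force: [0.1, 0.6, 0.8]
width: 0.0797
```

Request:
carry_out(
  targets=[
    [0.25,0,0,0,0],
    [0.35,0,0,0,0],
    [0.45,0,0,0,0],
    [0.55,0,0,0,0],
    [1,0,0,0,0],
    [1,0,0,0,0],
    [1,0,0,0,0],
    [1,0,0,0,0],
    [1,0,0,0,0],
  ],
)

```text
time: 21.45
tool_pos: [0.5151, 0.1066, 0.0091]
ee_rot: [1.882, 1.57, 0.107]
wrist_force: [-1.6, 0.5, 4.6]
width: 0.0555
```

Request:
carry_out(
  targets=[
    [1,0,0,0,0],
    [1,0,0,0,0],
    [1,0,0,0,0],
    [1,0,0,0,0],
  ],
)

```text
time: 21.85
tool_pos: [0.5151, 0.1066, 0.0091]
ee_rot: [1.906, 1.57, 0.131]
wrist_force: [-0.8, 1.2, 4.4]
width: 0.0549
```

```bash
python3 - <<'E'
from h import *
go([*wld(-79.5,8.3),.008],np.degrees(cub()[0][2])-90)
o=robot.get_obs(); print(o['wrist_force'],o['wrist_torque'],o['tool_pos'])
f='sc9'; b=snap('scene',f)['image'][:,:,::-1]; u,v=proj(f,[*wld(-80,8),.02]).astype(int); print(u,v)
c=cv2.cvtColor(np.ascontiguousarray(b),cv2.COLOR_BGR2HSV)[v-18:v+20:2,u-20:u+22:2]; print(c[:,:,1]); print(c[:,:,2])
E
```

```text
t 21.85 pos [0.5151 0.1066 0.0091] jaw -11.67 turn 0.04 shift [ 0.11 -0.06  0.  ] q [0.1  0.16 1.7  0.   1.29 0.3 ] F [-0.8  1.2  4.4] w 0.0549
[-0.80968134  1.18374592  4.37542584] [ 0.01715533  0.29749673 -0.01505957] [0.51513073 0.10664841 0.00909686]
280 207
[[ 61  66  69  28  12   9  52  65  60  65  62  63  62  44   6   4   5  30
   43  42 164]
 [ 61  58  60  35  14   9  45  64  61  64  58  64  70  66  57  18   5  17
   44  44 166]
 [ 65  60  68  39   7   7  35  64  59  64  57  56  62  64  65  28  11   9
   45  40 151]
 [ 60  61  68  47   7  11  18  63  61  61  61  62  63  68  63  17   7  26
   43  39 150]
 [ 58  62  61  56   5   7  14  68  63  65  60  56  65  69  62  15   9  42
   43  40 124]
 [ 64  65  64  59   8   7  15  63  56  70  67  46  57  47  55   7   7  43
   40  39 116]
 [ 63  64  58  60  13  11   5  57  49  53  51  22  54  52  51  34   7  35
   39  39 113]
 [ 64  65  65  53  33   9  12  44  48  16  12  13  15  24  53  55  14  35
   47  60 120]
 [ 45  37  39  43  33  11   5  45  18  12   6  14  22   9  12  18   8  13
   64  63  99]
 [ 40  42  54  67  28  13  11  11   
[... 1846 characters left out ...]
9 138 105 102 116 113 112 107 105 104 106 121 123 115 106 205
  208 105 103]
 [110 103 100 103 101 105 111 124 132 134 136 134 136 132 122 108 101 106
  143 116 103]
 [103 109 105 103 103 110 106 104 124 132 132 130 125 122 109 103 103 122
  134 241 239]
 [104 105 105 106 107 106  99 104 102 100 111 116 104 121 241 242 241 243
  243 242 241]
 [106 103 103 105 104 102 104 104 107 108 104 117 108 125 106 104 217 242
  241 241 242]
 [104 107 108 108 102 105 100 103 102 116 105 129 105  99 113 204 242 242
  241 241 241]
 [100 105 107 108 105 107 102 190 116 128 103 102 126 205 244 242 242 241
  242 241 240]
 [242 242 134 106 119 190 120 110 107 103 125 200 244 242 242 241 240 241
  240 241 240]]
```

The grip sits on the step between body and dial: 55 mm wide, with a slight upward push. I'll open slightly and regrip on the dial 7 mm higher.

Request:
carry_out(
  targets=[
    [0.3,0,0,0,0],
    [0.3,0,0,0,0],
    [0.3,-0.4,0,0,0],
    [0.3,-0.35,0,0,0],
    [0.3,0,0,0,0],
    [0.4,0,0,0,0],
    [0.5,0,0,0,0],
    [1,0,0,0,0],
    [1,0,0,0,0],
    [1,0,0,0,0],
    [1,0,0,0,0],
    [1,0,0,0,0],
  ],
)

```text
time: 23.1
tool_pos: [0.5148, 0.1065, 0.0159]
ee_rot: [-0.224, 1.571, -1.998]
wrist_force: [-0.1, -0.7, 0.5]
width: 0.0534
```

Request:
carry_out(
  targets=[
    [1,0,0,0,0],
    [1,0,0,0,0],
    [1,0,0,0,0],
  ],
)

```text
time: 23.4
tool_pos: [0.5147, 0.1065, 0.0159]
ee_rot: [-0.584, 1.571, -2.358]
wrist_force: [0.3, -0.2, 0.3]
width: 0.0536
```

```bash
python3 - <<'E'
from h import *
# tray fit with outline from top0 / top2: black pixels hull
import itertools
for f in('sc7','sc9'):
    a=cv2.imread(f'pics/{f}.png'); h=cv2.cvtColor(a,cv2.COLOR_BGR2HSV)
    m=((h[:,:,2]<75)).astype(np.uint8); m[:230]=0; m[:,:300]=0; m[340:]=0
    m=cv2.morphologyEx(m,cv2.MORPH_OPEN,np.ones((3,3)))
    n,_,st,ce=cv2.connectedComponentsWithStats(m); i=1+np.argmax(st[1:,4]); print(st[i])
    P=np.column_stack(np.where(_==i))[:,::-1]
    hull=cv2.convexHull(P.astype(np.int32)); ap=cv2.approxPolyDP(hull,4,True)[:,0]; 
    for q in ap: print(q,ray(f,*q,.016).round(3),ray(f,*q,.0).round(3))
print('mug',[proj('sc7',[.615,-.368,z]).round(0) for z in(.095,.004)])
E
```

```text
[ 325  244  159   96 8119]
[483 286] [ 0.689 -0.471  0.016] [ 0.707 -0.462  0.   ]
[386 339] [ 0.412 -0.448  0.016] [ 0.422 -0.438  0.   ]
[375 339] [ 0.395 -0.435  0.016] [ 0.405 -0.425  0.   ]
[325 279] [ 0.424 -0.235  0.016] [ 0.436 -0.22   0.   ]
[414 244] [ 0.69  -0.267  0.016] [ 0.708 -0.253  0.   ]
[451 261] [ 0.706 -0.371  0.016] [ 0.725 -0.359  0.   ]
[ 325  244  159   96 8110]
[483 286] [ 0.689 -0.471  0.016] [ 0.707 -0.462  0.   ]
[386 339] [ 0.412 -0.448  0.016] [ 0.422 -0.438  0.   ]
[375 339] [ 0.395 -0.435  0.016] [ 0.405 -0.425  0.   ]
[325 279] [ 0.424 -0.235  0.016] [ 0.436 -0.22   0.   ]
[414 244] [ 0.69  -0.267  0.016] [ 0.708 -0.253  0.   ]
[451 261] [ 0.706 -0.371  0.016] [ 0.725 -0.359  0.   ]
mug [array([429., 248.]), array([424., 279.])]
```

Request:
carry_out(
  targets=[
    [1,-0.3,0,0,0],
    [1,-0.6,0,0,0],
    [1,-1,0,0,0],
    [1,-1.5,0,0,0],
    [1,-1.5,0,0,0],
    [1,-1.5,0,0,0],
    [1,-1.5,0,0,0],
    [1,-1.5,0,0,0],
    [1,-1.5,0,0,0],
    [1,-1.5,0,0,0],
    [1,-1.5,0,0,0],
    [1,-1,0,0,0],
    [1,-0.6,0,0,0],
    [1,0,0,0,0],
  ],
)

```text
time: 24.8
tool_pos: [0.5153, 0.1066, 0.172]
ee_rot: [1.807, 1.569, 0.032]
wrist_force: [-0.0, 0.8, -0.9]
width: 0.0538
```

```bash
python3 - <<'E'
from h import *
for q in[(327,246),(549,204),(350,372),(490,268)]: print('wr1',ray('wr1',*q,.016).round(3))
for q in[(447,214),(515,240)]: print('top0',ray('top0',*q,.016).round(3))
# top1b tray corners
for x,y in[(735,279),(625,497)]: print('top1',ray('top1',150+x/2.5,100+y/2.5,.016).round(3))
go([.49,-.36,.171],0); go([.49,-.36,.171],-90)
b=snap('scene','sc10')['image'][:,:,::-1]; o,R=tool(); p=o['tool_pos']; u,v=proj('sc10',[p[0],p[1],p[2]+.005]).astype(int); print(u,v)
c=cv2.cvtColor(np.ascontiguousarray(b),cv2.COLOR_BGR2HSV)[v-18:v+20:2,u-20:u+22:2]; print(c[:,:,1])
E
```

```text
wr1 [ 0.427 -0.229  0.016]
wr1 [ 0.714 -0.261  0.016]
wr1 [ 0.4   -0.43   0.016]
wr1 [ 0.627 -0.326  0.016]
top0 [ 0.71  -0.278  0.016]
top0 [ 0.704 -0.466  0.016]
top1 [ 0.715 -0.268  0.016]
top1 [ 0.419 -0.238  0.016]
t 24.8 pos [0.5153 0.1066 0.172 ] jaw -11.67 turn -11.67 shift [ 0.09 -2.53 46.66] q [ 0.1   0.04  1.48 -0.    1.61  0.3 ] F [-0.   0.8 -0.9] w 0.0538
t 24.8 pos [0.5153 0.1066 0.172 ] jaw -11.67 turn 78.33 shift [ 0.09 46.66  2.53] q [ 0.1   0.04  1.48 -0.    1.61  0.3 ] F [-0.   0.8 -0.9] w 0.0538
277 159
[[ 13  13  16   5   9   5  18  40  30   8  12  40  38  36  31  10   5  18
   38  37  43]
 [ 15  13  12   5  12  10  20  44  43  25   7  11  32  39  38  18   9  24
   41  42  44]
 [ 16  12  13   8   7   5  16  44  42  50  36   7  10  43  36  12   5  19
   43  34  42]
 [ 12  10  15   7   7   8  13  45  51  41  43  27   7  10  37  14  11  18
   43  43  55]
 [ 15  13  13   2  14   5  13  46  43  47  40  48  29   6  11  13   5  45
   50  45  42]
 [ 13  13  13  11   9   7  16  35  48  47  43  16  15   8   2  18   7  45
   42  43  43]
 [ 13  15  13  10  15   7  11  28  24
[... 420 characters left out ...]
4   6   6  17   9  25  25  26  29  35  29  31  31  33  36   8
   45  47  60]
 [  8   6  10   6   8   8  34  33  32  31  31  33  30  34  38  40  37  10
   56 129 127]
 [ 10   8   8  12  10  10  25  28  30  29  30  33  31  33  34  37  42   2
   59 142 130]
 [ 12   6  15  10   8  12   8  20  13  33  27  28  41  43  41  37  40  16
   56 135 132]
 [ 12  10   4  14  10   4  16  12   8  12  41  39  41  36  38  38  38  15
   30 133 136]
 [  6  16  13  19  30  39  50  59  38   4  25  40  38  41  38  36  40  18
   24 126 149]
 [ 36  48  58  59  68  63  69  63  64  25   6  28  39  37  41  38  40  28
   19  53  86]
 [ 68  71  68  68  64  66  58  68  65  59  10   3  29  38  38  41  37  32
    8  44  44]]
```

The timer is held level. I'll carry it to above tray x ≈ -80, y ≈ 0.

Request:
carry_out(
  targets=[
    [1,0,0.28,0.8,0],
    [1,0,0.28,1.6,0],
    [1,0,0.28,2.4,0],
    [1,0,0.28,2.4,0],
    [1,0,0.28,2.4,0],
    [1,0,0.28,2.4,0],
    [1,0,0.28,2.4,0],
    [1,0,0.28,2.4,0],
    [1,0,0.28,2.4,0],
    [1,0,0.28,2.4,0],
    [1,0,0.28,2.4,0],
    [1,0,0.28,2.4,0],
    [1,0,0.28,2.4,0],
    [1,0,0.28,2.4,0],
    [1,0,0.28,2.4,0],
    [1,0,0.28,2.4,0],
    [1,0,0.28,2.4,0],
    [1,0,0.28,2.4,0],
    [1,0,0.28,2.4,0],
    [1,0,0.2,1.3,0],
  ],
)

```text
time: 26.85
tool_pos: [0.4776, -0.3423, 0.1696]
ee_rot: [-1.735, 1.569, 2.772]
wrist_force: [0.7, -0.1, -1.4]
width: 0.0539
```

Request:
carry_out(
  targets=[
    [1,0,0,0,0],
    [1,0,0,0,0],
    [1,0,0,0,0],
  ],
)

```text
time: 27.15
tool_pos: [0.479, -0.3393, 0.1709]
ee_rot: [-2.792, 1.57, 1.717]
wrist_force: [-0.1, 0.0, -1.4]
width: 0.0537
```

```bash
python3 - <<'E'
from h import *
go([.4795,-.340,.020],-11.67)
for n,f in(('scene','sc11'),('wrist','wr11')): snap(n,f)
a=cv2.imread('pics/sc11.png'); h=cv2.cvtColor(a,cv2.COLOR_BGR2HSV)
def box(m,k):
    n,_,st,ce=cv2.connectedComponentsWithStats(m.astype(np.uint8)); i=1+np.argmax(st[1:,4]); print(k,st[i].tolist(),ce[i].round(1))
m=(((h[:,:,0]<6)|(h[:,:,0]>174))&(h[:,:,1]>150)); m[:230]=0; m[:,:380]=0; m[320:]=0; box(m,'mug')
print('mug side edges exp',proj('sc11',[.615,-.368,.05]))
E
```

```text
t 27.15 pos [ 0.479  -0.3393  0.1709] jaw -11.61 turn 0.06 shift [15.09  0.07  0.06] q [-0.71  0.18  1.34  0.    1.63 -0.51] F [-0.1  0.  -1.4] w 0.0537
mug [411, 255, 40, 34, 861] [429.2 273.7]
mug side edges exp [426.40839229 263.78356482]
```

Request:
carry_out(
  targets=[
    [1,0.8,0,0,0],
    [1,1.5,0,0,0],
    [1,1.5,0,0,0],
    [1,1.5,0,0,0],
    [1,1.5,0,0,0],
    [1,1.5,0,0,0],
    [1,1.5,0,0,0],
    [1,1.5,0,0,0],
    [1,1.2,0,0,0],
    [1,1,0,0,0],
    [1,0.7,0,0,0],
    [1,0.3,0,0,0],
    [1,0.2,0,0,0],
    [1,0.1,0,0,0],
    [1,0,0,0,0],
  ],
)

```text
time: 28.75
tool_pos: [0.4791, -0.3407, 0.0235]
ee_rot: [1.012, 1.57, -0.763]
wrist_force: [0.1, 0.0, -0.5]
width: 0.0536
```

Request:
carry_out(
  targets=[
    [1,0.1,0,0,0],
    [1,0.1,0,0,0],
    [1,0.05,0,0,0],
    [1,0,0,0,0],
    [1,0,0,0,0],
  ],
)

```text
time: 29.25
tool_pos: [0.4788, -0.3404, 0.0205]
ee_rot: [0.198, 1.571, -1.576]
wrist_force: [0.0, 0.1, -2.3]
width: 0.0538
```

Request:
carry_out(
  targets=[
    [1,0.05,0,0,0],
    [1,0.05,0,0,0],
    [1,0,0,0,0],
  ],
)

```text
time: 29.55
tool_pos: [0.4789, -0.3405, 0.0199]
ee_rot: [0.893, 1.57, -0.882]
wrist_force: [0.5, 0.4, 2.7]
width: 0.0538
```

Contact on the tray floor. I'll release gently and retreat upward.

Request:
carry_out(
  targets=[
    [0.42,0,0,0,0],
    [0.38,0,0,0,0],
    [0.35,0,0,0,0],
    [0.3,0,0,0,0],
    [0.25,0,0,0,0],
    [0.25,0,0,0,0],
    [0.25,-0.5,0,0,0],
    [0.25,-1,0,0,0],
    [0.25,-2,0,0,0],
    [0.25,-2,0,0,0],
    [0.25,-2,0,0,0],
    [0.25,-2.5,0,0,0],
    [0.25,-2.5,0,0,0],
    [0.25,-2.5,0,0,0],
    [0.25,-2.5,0,0,0],
    [0.25,-2,0,0,0],
    [0.25,0,0,0,0],
  ],
)

```text
time: 31.25
tool_pos: [0.4802, -0.3416, 0.2197]
ee_rot: [1.057, 1.562, -0.717]
wrist_force: [0.3, -0.6, 0.5]
width: 0.0705
```

```bash
python3 - <<'E'
from h import *
go([.479,-.34,.2],-11.67)
snap('wrist','wr12'); snap('scene','sc12'); snap('top','top12')
a=cv2.imread('pics/wr12.png'); h=cv2.cvtColor(a,cv2.COLOR_BGR2HSV)
for z in(.038,.024,.004): print(z,proj('wr12',[.479,-.3405,z]).round(0))
u,v=proj('wr12',[.479,-.3405,.038]).astype(int); r0,c0=max(0,v-70),u-70
m=(h[r0:v+71,c0:u+71,2]>80).astype(np.uint8)
n,_,st,ce=cv2.connectedComponentsWithStats(m)
for s,c in zip(st[1:],ce[1:]):
    if s[4]>300:
        x,y,w,hh,A=s; P=ray('wr12',c0+x+w/2,r0+y+hh/2,.024); print(s.tolist(),P.round(3),[np.linalg.norm(ray('wr12',c0+x,v,.024)-ray('wr12',c0+x+w,v,.024)).round(4)],[np.linalg.norm(ray('wr12',u,r0+y,.024)-ray('wr12',u,r0+y+hh,.024)).round(4)])
# stability of mug, tin, tray vs earlier frames
for g in('sc6','sc11'):
    A=cv2.imread(f'pics/{g}.png').astype(int); B=cv2.imread('pics/sc12.png').astype(int)
    for k,(x0,x1,y0,y1) in dict(mug=(415,455,235,290),tin=(378,410,190,225),sq=(335,360,172,195),trayright=(400,485,285,330),hook=(298,322,182,205)).items(): print(g,k,np.abs(A-B)[y0:y1,x0:x1].mean().round(1))
hs=cv2.cvtColor(cv2.imread('pics/sc12.png'),cv2.COLOR_BGR2HSV); m=cv2.inRange(hs,(3,140,60),(18,255,255))
n,_,st,ce=cv2.connectedComponentsWithStats(m[170:260,290:370]); print([ (s[:4]+[290,170,0,0]).tolist() for s in st[1:] if s[4]>40], 'exp foot/top',[proj('sc12',[*wld(-353+x,-98+y),z]).round(0) for x,y,z in((0,0,.128),(0,0,0.),(297,33,.06),(297,-33,0.06),(297,0,0))])
E
```

```text
t 31.25 pos [ 0.4802 -0.3416  0.2197] jaw -11.67 turn -0.0 shift [ 1.97 -0.17 -0.14] q [-0.71  0.17  1.26 -0.    1.71 -0.51] F [ 0.3 -0.6  0.5] w 0.0705
0.038 [313. 185.]
0.024 [313. 183.]
0.004 [313. 180.]
[0, 0, 26, 141, 1824] [ 0.412 -0.329  0.024] [np.float64(0.0304)] [np.float64(0.1691)]
[45, 44, 50, 51, 1971] [ 0.478 -0.341  0.024] [np.float64(0.0587)] [np.float64(0.0609)]
sc6 mug 2.8
sc6 tin 22.8
sc6 sq 48.4
sc6 trayright 2.4
sc6 hook 70.1
sc11 mug 2.8
sc11 tin 37.6
sc11 sq 68.3
sc11 trayright 2.4
sc11 hook 2.2
[[295, 172, 53, 33], [336, 180, 20, 14], [300, 185, 19, 18], [348, 204, 16, 48]] exp foot/top [array([357., 209.]), array([355., 252.]), array([300., 187.]), array([319., 183.]), array([310., 202.])]
```

The wrist image shows the timer as a round 58–61 mm disc at (0.478, -0.341), so it is upright and on target. The hook's blobs match the standing model, and the mug and tray are unchanged. Handing in.

```bash
python3 -c "
from h import *
print(robot.close_job())"
```

```text
the job is handed in; nothing more can be done
None
```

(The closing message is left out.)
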